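Lock the lid into the bisque teapot

TASK

Put the teapot's own lid on the unglazed teapot and lock it for pouring: find the two notches in the ledge inside the rim so that the lid's two tabs drop through them, let it down fully home and level, then turn it until its bar knob lines up with handle and spout, and let go. Bisque chips easily, so be gentle, leave the pot standing about where it is, and leave the small lid, the tape, the rib and the tools alone.

Things in the scene. Friction and masses are not known exactly. Their poses are not given: they have to be found in the camera images.
- teapot: Unglazed terracotta teapot, loose, 0.9 kg. Origin: centre of its underside, z up. Handle on its own -x side (reaching 120 mm from the axis, top at 88 mm), spout on +x (tip 115 mm from the axis, 97 mm high). Body 135 mm across; rim 95 mm high, 99 mm across outside.
- teapot_seat (a point): Centre of the mouth, 90 mm above the pot's origin; axes as the pot's. Inside the rim lies the recess for the lid: 90 mm across, 5 mm deep. Its floor is a ledge, top at this height, 4 mm thick, with a round opening 66 mm across and two notches opposite each other, 19 mm wide. They lie crosswise to handle and spout, but hand-cut: up to 35 degrees off either way. Look or feel; poses do not tell.
- teapot_lid: The teapot's lid, same clay, 110 g: a disc 84 mm across, 6 mm thick (underside 12 mm above the origin) over a plug 63 mm across, 12 mm deep. Origin: centre of the plug's underside, z up. At the plug's foot two tabs stick out along the lid's x, either way: 14 mm wide, 5 mm thick, reaching 40 mm from the axis, 7 mm below the disc. It lies right way up. Home, its origin is 78 mm above the pot's.
- lid_knob (a point): Middle of the lid's knob, 31 mm above the lid's origin; axes as the lid's. The knob is an upright bar along the lid's x, in line with the tabs: 28 mm long, 12 mm thick (along y), from 18 to 45 mm above the lid's origin. Pinch it across y. With the tabs on the ledge instead of in the notches the lid stands 12 mm too high.
- small_lid: Another pot's lid: domed, 66 mm across, 43 mm high, round button knob, no tab. Origin under its centre. Leave it alone.
- masking_tape: Roll of masking tape, 76 mm across, 19 mm high. Leave it alone.
- wood_rib: Kidney-shaped wooden throwing rib, 50 x 93 x 6 mm, lying flat. Leave it alone.
- loop_tool: Loop trimming tool, 172 mm long, lying flat. Leave it alone.
- needle_tool: Needle tool, 174 mm long, lying flat. Leave it alone.
- brush_flat: Flat glaze brush, 195 mm long, lying flat. Leave it alone.
Things that resemble listed ones, but are neither listed nor needed, are in the scene too. What is shaped like the teapot_lid but blue is not meant.

How it is judged:
At the end, for the whole second after the job is handed in: The lid lies locked in the teapot's recess: origin 78 mm above the pot's within 2 mm, centred within 4 mm, level within 2.3 degrees, its x axis within 17 degrees of the pot's (either way round); the pot upright and within 50 mm of where it stood; both at rest (z of teapot_lid in the frame of teapot between 0.076 and 0.08 m and horizontal distance between teapot_lid and teapot below 0.004 m and angle between the z axis of teapot_lid and the z axis of teapot, either way round below 0.04 rad and angle between the x axis of teapot_lid and the x axis of teapot, either way round below 0.3 rad and angle between teapot_lid's own z axis and vertical below 0.06 rad and angle between teapot's own z axis and vertical below 0.05 rad and distance of teapot from where it was at the start of the episode below 0.05 m and linear speed of each of teapot_lid, teapot below 0.02 m/s); the robot touches nothing.
It fails at once if the lid is pressed or knocked against the teapot with more than 35 N (contact force between teapot_lid and teapot above 35 N).
It fails at once if the teapot is tipped by more than 12 degrees (angle between teapot's own z axis and vertical above 0.21 rad).
It fails at once if the small lid is moved by more than 25 mm (distance of small_lid from where it was at the start of the episode above 0.025 m).
It fails at once if the tape, the rib or a tool is moved by more than 40 mm (distance of any of masking_tape, wood_rib, loop_tool, needle_tool, brush_flat from where it was at the start of the episode above 0.04 m).
It also fails if it takes over 61 s, if anything falls off the work surface, if the arm or the gripper's body presses on something with over 40 N, if the wrist force passes 120 N, or if a joint passes its speed limit or range.

ROBOT

A 6-joint arm with a two-finger parallel gripper is mounted at the origin on a cart in front of the work surface, level with it; the furniture and walls round the work are solid. World frame = base frame: x ahead of the robot, y to its left, z up, the work surface at z = 0. Lengths are in m, angles in rad, forces in N, time in s.
With the tool pointing down it reaches from about 0.3 to 1 m from the base axis. Payload 5.1 kg.
Tool frame: the origin (TCP) lies on the centre line of the jaws, within the pads' length; the fingertips stand 17 mm ahead of it and the grasp point (between the pads) lies 2 mm behind it (env.finger_overhang is the distance from the TCP to the fingertips, in m); z points along the fingers, y is the line along which they close (so a half turn about z gives the same grasp; the last joint's range is limited). The gripper opens to 95 mm and grips with 3 to 60 N. Pads are 20 mm wide; open, the fingers measure 119 mm over their backs; the gripper's body (75 mm by 180 mm) begins 59 mm behind the grasp point.
Start: joints at [1.034, 0.124, 1.65, -0, 1.367, -0.083], TCP at [0.285, 0.584, 0.199] pointing down, gripper open.
Joint ranges: [-2.61, 2.61], [-1.02, 2.33], [0.03, 2.71], [-1.35, 4.49], [0.32, 2.68], [-2.91, 2.91]. Speed limits (rad/s): [2.57, 2.57, 3.14, 3.14, 3.14, 3.14].

INTERFACE

Orientations are given as a unit quaternion [x, y, z, w].
In Python, from cell import env gives the robot as it stands. Calls block until the motion is done:
- env.move_to(position, orientation): joint-space move of the TCP to a pose.
- env.move_straight(position, ori=None, rate=0.15): straight line of the TCP; ori=None keeps the orientation; rate is the mean speed in m/s.
- env.move_joints(angles): joint-space move.
- env.gripper_to(opening, newtons=None): finger opening in m; newtons is the grip in N (None keeps the last); returns when the fingers have stopped.
- env.sleep(seconds).
- env.solve_ik(position, orientation): joint angles nearest the present ones, or None.
- env.grab_frame(name): name is "scene" or "top"; returns a dict with "frame" (480x640x3 uint8, blue, green, red), "z_map" (480x640 float32, m along the optical axis (not along the pixel's ray), 0 where there is no reading), "fx", "fy", "cx", "cy" (pixels), "rvec" (rotation vector, rad) and "tvec" (3), from world to camera coordinates, as OpenCV has them. Camera axes: x right, y down, z forward; pixel columns grow to the right and rows downward; lengths in m; the calibration is good to about 2 mm. A picture is of the moment at which its call begins.
A pose or a line that the arm cannot do raises env.MotionError and nothing moves.
- env.job_done(): hands the job in; it is judged then, once.
Readings, each from a call of its own:
- env.read_time(): time.
- env.read_joints(): joint angles.
- env.read_joint_vel(): joint speeds.
- env.read_effort(): joint torques, N m.
- env.read_eef_pos(): TCP position.
- env.read_tcp_rot(): TCP orientation.
- env.read_force(): force on the tool from outside, world axes, zero at the start.
- env.read_torque(): the same for the moment, N m.
- env.read_opening(): finger opening in m.
- env.read_finger_force(): force on a finger pad.
Only numpy, scipy, OpenCV 4.12 (cv2) and the standard library are available. Lean on these libraries where they do the work, as an engineer would, in place of code of your own. Each camera call takes 0.05 s, during which the arm holds its last target. There are 200 camera calls.

## Working session

There is one attempt and no reset: what is moved stays moved. The work goes in short steps, each a Python script; the robot and the scene stay as the last script left them, time stands still between calls to the robot, and variables do not carry over. Pictures are saved under pics/ and viewed, at most 10 in all, crops included, and the job is handed in when it is done.

```bash
mkdir -p pics; ls
cat > h.py <<'E'
import numpy as np, cv2, pickle
from cell import env
from scipy.spatial.transform import Rotation as R
def grab(name,tag):
    f=env.grab_frame(name); pickle.dump(f,open(f'pics/{tag}.pkl','wb')); cv2.imwrite(f'pics/{tag}.png',f['frame']); return f
def load(tag): return pickle.load(open(f'pics/{tag}.pkl','rb'))
def cloud(f):
    z=f['z_map']; v,u=np.mgrid[:480,:640]
    p=np.stack([(u-f['cx'])/f['fx']*z,(v-f['cy'])/f['fy']*z,z],-1)
    M=cv2.Rodrigues(np.array(f['rvec'],float))[0]
    w=(p-np.array(f['tvec']).ravel())@M; w[z==0]=np.nan; return w
E
python3 - <<'E'
from h import *
for n in('scene','top'):
    f=grab(n,n+'0'); M=cv2.Rodrigues(np.array(f['rvec'],float))[0]; print(n,f['fx'],-M.T@np.array(f['tvec']).ravel(), M[2])
print(env.read_time(),env.read_tcp_rot(),env.finger_overhang)
E
```

```text
pics
scene 493.7063919916785 [ 0.10051754 -0.53724097  0.67697998] [ 0.48808684  0.60837017 -0.62582503]
top 548.6186018701624 [0.39683248 0.05285654 1.09810889] [ 0.14477521 -0.0092998  -0.98942087]
0.1 [ 2.24919909e-01  9.74376807e-01 -8.91805974e-04 -2.78382683e-04] 0.017
```

View pics/scene0.png

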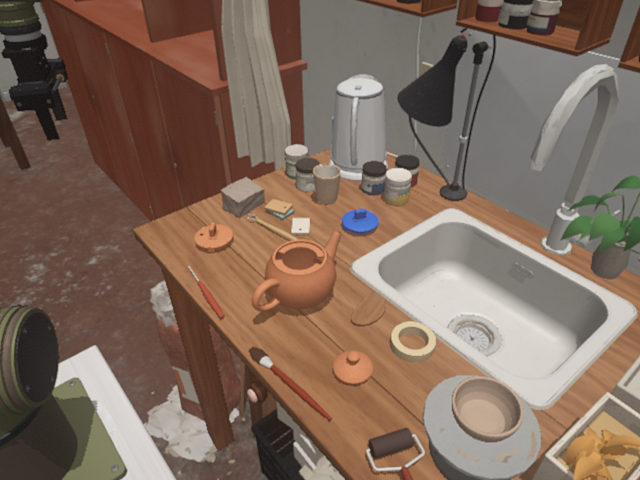

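View pics/top0.png

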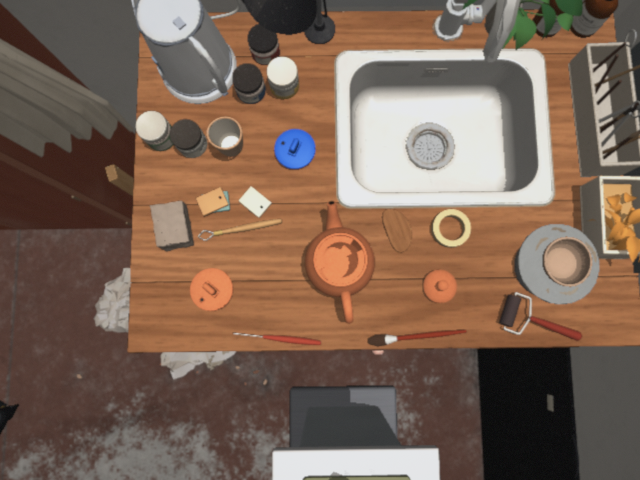

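The top view shows the candidates for the lid: terracotta with a bar knob at (211,290), blue at (295,149), and the small domed one with a round button at (440,287). I choose (211,290). The pot is at (341,262), spout at the top (333,210), handle at the bottom (348,310). Next I'll make one close crop of lid and pot.

Run:
```python
from h import *
f=load('top0'); g=load('scene0')
a=f['frame'][262:318,183:239]; b=f['frame'][222:302,301:381]; c=g['frame'][230:310,255:345]; d=g['frame'][215:260,185:240]
cv2.imwrite('pics/crop0.png',np.vstack([np.hstack([cv2.resize(x,(400,300) if 0 else (300,300),interpolation=cv2.INTER_CUBIC) for x in r]) for r in((a,b),(d,c))]))
w=cloud(f); ws=cloud(g)
for n,W,(u,v) in [('lidknob',w,(211,289)),('liddisc',w,(222,300)),('rim',w,(341,231)),('spout',w,(333,207)),('handle',w,(348,305)),('floor',w,(341,262)),('s lidknob',ws,(212,230)),('s rimfar',ws,(300,243))]: print(n,W[v,u].round(4))
# lid disc points
for nm,W in(('top',w),('scene',ws)):
    m=(np.hypot(W[...,0]-w[295,222,0],W[...,1]-w[295,222,1])<.07)&(W[...,2]>.009)&(W[...,2]<.08)
    P=W[m]; k=P[P[:,2]>.036]; q=P[(P[:,2]<.026)&(P[:,2]>.012)]
    print(nm,'disc',len(q),q.mean(0).round(4),np.median(q[:,2]),q.min(0),q.max(0),'knob',len(k),k.mean(0).round(4),np.percentile(k[:,2],95),np.linalg.svd((k-k.mean(0))[:,:2])[2][0], np.linalg.svd((k-k.mean(0))[:,:2])[1])
```

```text
lidknob [0.457  0.27   0.0431]
liddisc [0.4366 0.2528 0.0208]
rim [0.5593 0.0205 0.0868]
spout [0.604  0.0349 0.0922]
handle [0.4218 0.0102 0.0898]
floor [0.5095 0.019  0.0061]
s lidknob [0.4519 0.2625 0.0412]
s rimfar [0.5331 0.0571 0.0888]
top disc 1339 [0.4587 0.2754 0.0193] 0.019379356872735124 [0.41757144 0.23440298 0.0122795 ] [0.50024952 0.31729098 0.02562396] knob 88 [0.4588 0.2754 0.044 ] 0.047410773367011 [-0.67358641 -0.73910848] [0.07427762 0.03119947]
scene disc 655 [0.4552 0.2675 0.0171] 0.01712506733989676 [0.41654492 0.23155465 0.0121061 ] [0.49899405 0.31696824 0.02587794] knob 51 [0.4572 0.271  0.0411] 0.044122720373224886 [-0.63398424 -0.77334597] [0.05645737 0.02380085]
```

View pics/crop0.png

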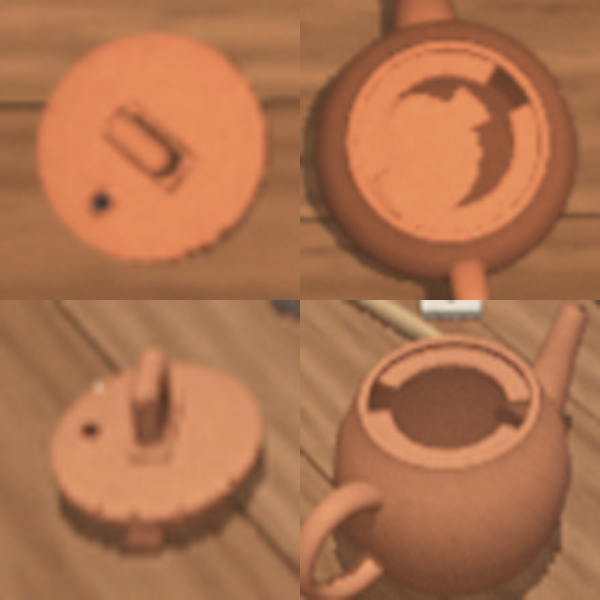

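The crop confirms the choice: the terracotta disc has a bar knob, a tab is visible at its foot, and there's a vent hole. In the top panel one notch shows at about (357,245). In the scene view the notches are at about (280,256) and (319,260). Next I'll measure the pot's centre, its axis and the notch angles from depth in both views.

Run:
```python
from h import *
from scipy.optimize import least_squares
for t in('top0','scene0'):
    f=load(t); W=cloud(f)
    near=np.hypot(W[...,0]-.513,W[...,1]-.017)<.15
    m=near&(W[...,2]>.080)&(W[...,2]<.103); P=W[m]
    c=np.array([.513,.018])
    for i in range(8):
        r=np.hypot(*(P[:,:2]-c).T); s=P[(r>.036)&(r<.054)]
        top=s[s[:,2]>np.percentile(s[:,2],50)]
        # rim ring 45-49.5 : fit circle on high points
        q=least_squares(lambda x:np.hypot(top[:,0]-x[0],top[:,1]-x[1])-.04725,c,loss='soft_l1',f_scale=.002).x; c=q
    print(t,'centre',c.round(4),'rim z',np.median(top[:,2]))
    d=W[...,:2]-c; r=np.hypot(d[...,0],d[...,1]); th=np.degrees(np.arctan2(d[...,1],d[...,0]))
    for nm,lo,hi in(('spout',-60,60),('handle',120,240)):
        a=th%360 if lo>0 else th
        mm=near&(r>.075)&(r<.125)&(W[...,2]>.03)&(W[...,2]<.11)&(a>lo)&(a<hi)
        pr=W[mm]; k=r[mm]; 
        print(nm,mm.sum(), 'mean dir',np.degrees(np.arctan2(*(pr[:,:2].mean(0)-c)[::-1])).round(1), 'rmax',k.max(), [ (round(float(lo2),2),np.median(a[mm][(k>=lo2)&(k<lo2+.01)]).round(1)) for lo2 in np.arange(.075,.12,.01) if ((k>=lo2)&(k<lo2+.01)).any()])
    mm=near&(r>.0345)&(r<.0405)
    b=((th[mm]+180)//10).astype(int); z=W[...,2][mm]
    print([(int(i*10-175),round(float(np.median(z[b==i])),3)) for i in np.unique(b)])
    # low pixels
    low=mm&(W[...,2]<.083)
    for s in(1,-1):
        x=th[low&(np.sign(d[...,1])==s)]; print('low',s,len(x),np.round(np.percentile(x,[5,50,95]),1) if len(x) else '')
```

```text
top0 centre [0.506  0.0242] rim z 0.09461458848257973
spout 249 mean dir 8.1 rmax 0.11222429661302508 [(0.07, np.float64(8.4)), (0.08, np.float64(8.3)), (0.09, np.float64(8.0)), (0.1, np.float64(8.0))]
handle 205 mean dir -172.3 rmax 0.11692302468322908 [(0.07, np.float64(187.4)), (0.08, np.float64(188.0)), (0.09, np.float64(187.3)), (0.1, np.float64(187.8)), (0.11, np.float64(188.5))]
[(-175, 0.091), (-165, 0.09), (-155, 0.091), (-145, 0.091), (-135, 0.09), (-125, 0.091), (-115, 0.091), (-105, 0.092), (-95, 0.09), (-85, 0.09), (-75, 0.089), (-65, 0.01), (-55, 0.008), (-45, 0.009), (-35, 0.01), (-25, 0.051), (-15, 0.089), (-5, 0.049), (5, 0.088), (15, 0.088), (25, 0.087), (35, 0.01), (45, 0.089), (55, 0.09), (65, 0.09), (75, 0.091), (85, 0.09), (95, 0.09), (105, 0.09), (115, 0.01), (125, 0.008), (135, 0.009), (145, 0.089), (155, 0.091), (165, 0.091), (175, 0.091)]
low 1 92 [  3.8  49.1 137.3]
low -1 85 [-85.6 -43.5  -5.7]
scene0 centre [0.5048 0.0211] rim z 0.09173998249729995
spout 251 mean dir 5.6 rmax 0.10859456608001768 [(0.07, np.float64(4.2)), (0.08, np.float64(4.6)), (0.09, np.float64(5.4)), (0.1, np.float64(5.8))]
handle 349 mean dir -171.2 rmax 0.11773732893688726 [(0.07, np.float64(189.5)), (0.08, np.float64(189.2)), (0.09, np.float64(189.2)), (0.1, np.float64(189.6)), (0.11, np.float64(188.1))]
[(-175, 0.087), (-165, 0.089), (-155, 0.088), (-145, -0.602), (-135, -0.006), (-125, 0.042), (-115, 0.089), (-105, 0.088), (-95, 0.087), (-85, 0.088), (-75, -0.254), (-65, 0.087), (-55, -0.603), (-45, -0.612), (-35, 0.087), (-25, 0.087), (-15, 0.087), (-5, 0.085), (5, -0.648), (15, -0.279), (25, 0.088), (35, 0.088), (45, 0.087), (55, 0.088), (65, 0.088), (75, 0.087), (85, 0.088), (95, 0.088), (105, 0.088), (115, 0.086), (145, 0.088), (155, 0.088), (165, 0.087), (175, 0.088)]
low 1 19 [ 3.3 12.4 23.6]
low -1 44 [-148.1  -80.    -3. ]
```

```bash
cat > fitpot.py <<'E'
from h import *
from scipy.optimize import differential_evolution
def fit(f,ledge=.09):
    W=cloud(f); M=cv2.Rodrigues(np.array(f['rvec'],float))[0]; C=-M.T@np.array(f['tvec']).ravel()
    v,u=np.mgrid[:480,:640]
    ray=np.stack([(u-f['cx'])/f['fx'],(v-f['cy'])/f['fy'],np.ones(u.shape)],-1)@M
    X=C+ray*((ledge-C[2])/ray[...,2])[...,None]
    X2=C+ray*((ledge-.004-C[2])/ray[...,2])[...,None]
    near=np.hypot(X[...,0]-.506,X[...,1]-.023)<.055
    near&=f['z_map']>0
    lowz=W[...,2]<ledge-.012
    A=X[near][:,:2];B=X2[near][:,:2];L=lowz[near]
    def ins(P,p):
        d=P-p[:2]; a=p[2]; x=d@[np.cos(a),np.sin(a)]; y=d@[-np.sin(a),np.cos(a)]; r=np.hypot(x,y)
        return np.maximum(.033-r, np.minimum(.0095-abs(y), p[3]-r))
    def cost(p):
        s=np.minimum(ins(A,p),ins(B,p)); s=1/(1+np.exp(-s/.0006)); r=np.hypot(*(A-p[:2]).T)
        k=r<.043
        return np.where(k,(s-L)**2,0.25*0).sum()/k.sum()
    q=differential_evolution(cost,[(.49,.52),(.008,.038),(np.pi/3,np.pi),(.036,.0445)],seed=1,tol=1e-7)
    return q.x,q.fun
E
python3 - <<'E'
from fitpot import *
for t in('top0','scene0'):
  for l in(.088,.09): 
    x,c=fit(load(t),l); print(t,l,x[:2].round(4),np.degrees(x[2]).round(1),x[3].round(4),c.round(4))
E
```

```text
top0 0.088 [0.5068 0.024 ] 130.7 0.0445 0.0139
top0 0.09 [0.5066 0.0241] 130.7 0.0445 0.0137
scene0 0.088 [0.506  0.0233] 129.5 0.0445 0.0124
scene0 0.09 [0.5048 0.0212] 129.7 0.0445 0.0132
```

The two views agree: pot centre (0.506, 0.0235), ledge at about 0.089, notches at 130° and the spout axis at about 8°. The lid is at (0.4585, 0.275) with its knob along about 48.5°, top at about 0.045, which fits the description. Now I'll grasp it.

```bash
cat >> h.py <<'E'
def q(t): t=np.radians(t); return [np.cos(t/2),np.sin(t/2),0,0]
E
python3 - <<'E'
from h import *
L=np.array([.4585,.275]); t=48.5
env.gripper_to(.045,20)
env.move_to([*L,.12],q(t)); print(env.read_time(),env.read_joints())
env.move_straight([*L,.041],rate=.08)
env.gripper_to(.0,20); print('open',env.read_opening(),env.read_finger_force(),env.read_force())
env.move_straight([*L,.10],rate=.08)
env.move_to([.506,.0235,.190],q(130))
env.sleep(.3)
print(env.read_opening(),env.read_force(),env.read_torque(),env.read_eef_pos(),env.read_joints(),env.read_time())
f=grab('top','top1');g=grab('scene','scene1')
a=f['frame'][180:330,250:450]; b=g['frame'][150:330,200:440]
cv2.imwrite('pics/crop1.png',np.hstack([cv2.resize(x,(400,300),interpolation=cv2.INTER_CUBIC) for x in(a,b)]))
E
```

```text
2.4333 [ 4.40579749e-01 -6.85335040e-02  1.98238327e+00  3.02562605e-04
  1.22695842e+00  1.16361276e+00]
open 0.0007226445949438773 0.0 [1.17223112 0.39589917 0.80261912]
0.00029725954320709575 [ 0.43714787 -0.49488008 -0.07382129] [-0.10207407  0.04873696  0.03057658] [0.50598018 0.02375659 0.18990302] [-5.90903387e-02 -1.93621765e-01  1.97442159e+00 -1.23931299e-05
  1.36095241e+00 -7.57633633e-01] 7.325
```

View pics/crop1.png

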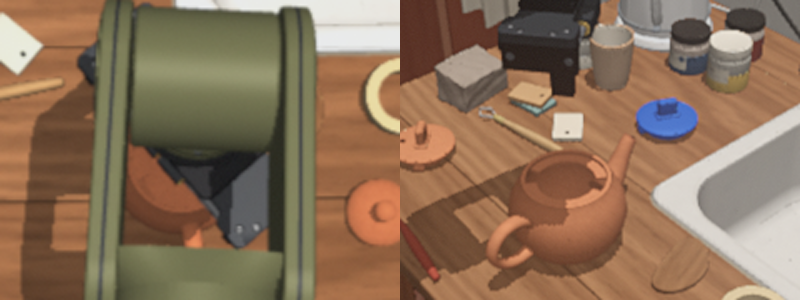

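The grasp missed: the fingers closed to 0 and the lid still stands at scene (215,234). I'll check where the tool really is, using the pictures (finger tip at about (297,204) in scene).

Run:
```python
from h import *
g=load('scene1');f=load('top1')
for F in(g,f):
  K=np.array([[F['fx'],0,F['cx']],[0,F['fy'],F['cy']],[0,0,1.]])
  for p in([.506,.0235,.173],[.506,.0235,.095],[.4585,.275,.044],[.506,.0235,.26]): print(p,cv2.projectPoints(np.array([p]),np.array(F['rvec'],float),np.array(F['tvec'],float),K,None)[0].ravel())
  print(F['rvec'],F['tvec'])
for t in('top','scene'):
  W0=cloud(load(t+'0')); W=cloud(load(t+'1'))
  m=(np.hypot(W0[...,0]-.4585,W0[...,1]-.275)<.05)&(W0[...,2]>.035); print(t,[np.nanmean(x[m],0).round(4) for x in(W0,W)])
  n=(W[...,2]>.12)&(W[...,2]<.2)&(W[...,0]>.3)&(W[...,1]<.4); P=W[n&(W[...,2]<.19)]; print(P.shape,P.mean(0) if len(P) else 0, P[np.argsort(P[:,2])[:5]].round(3))
```

```text
[0.506, 0.0235, 0.173] [297.68779477 220.64932758]
[0.506, 0.0235, 0.095] [299.40303649 255.10728836]
[0.4585, 0.275, 0.044] [211.57615496 225.09277386]
[0.506, 0.0235, 0.26] [295.52769907 177.25457348]
[ 2.13543818 -0.77287872  0.35187237] [-0.40891702  0.31270872  0.70145111]
[0.506, 0.0235, 0.173] [341.27311699 253.92365587]
[0.506, 0.0235, 0.095] [340.01356199 258.91468973]
[0.4585, 0.275, 0.044] [208.31426749 288.22380276]
[0.506, 0.0235, 0.26] [342.9493276  247.28160856]
[ 2.13529052 -2.16420449  0.16550736] [0.05032628 0.55103929 1.0295319 ]
top [array([0.4588, 0.2753, 0.0438]), array([0.4588, 0.2754, 0.0434])]
(3556, 3) [ 0.88869702 -0.07840742  0.15602664] [[ 0.903 -0.511  0.12 ]
 [ 0.826 -0.498  0.12 ]
 [ 0.863  0.34   0.12 ]
 [ 0.457 -0.363  0.12 ]
 [ 0.864  0.288  0.12 ]]
scene [array([0.4573, 0.271 , 0.041 ]), array([0.4574, 0.2713, 0.0408])]
(9416, 3) [ 1.00137828 -0.07239711  0.15377685] [[ 1.054 -0.158  0.12 ]
 [ 1.059  0.286  0.12 ]
 [ 1.064  0.17   0.12 ]
 [ 0.951 -0.339  0.12 ]
 [ 1.054 -0.303  0.12 ]]
```

Run:
```python
from h import *
W=cloud(load('scene1'));Wt=cloud(load('top1'))
for v in range(160,216,6): print(v,[W[v,u].round(3).tolist() for u in(290,296,302)])
# top fingers: crop (240,240)->
for u,v in((370,300),(365,280),(345,260),(335,262),(355,262)): print('top',u,v,Wt[v,u].round(3))
print(env.read_eef_pos(),env.read_tcp_rot(),env.finger_overhang)
im=load('scene1')['frame'][150:230,260:340]; cv2.imwrite('pics/c2.png',cv2.resize(im,(480,480),interpolation=cv2.INTER_CUBIC))
```

```text
160 [[0.466, -0.02, 0.325], [0.472, -0.026, 0.325], [0.478, -0.033, 0.325]]
166 [[0.457, -0.033, 0.324], [0.462, -0.039, 0.325], [0.469, -0.044, 0.324]]
172 [[0.447, -0.046, 0.324], [0.451, -0.054, 0.326], [0.459, -0.057, 0.324]]
178 [[0.447, -0.044, 0.313], [0.451, -0.053, 0.315], [0.457, -0.059, 0.316]]
184 [[0.45, -0.04, 0.3], [0.455, -0.047, 0.301], [0.461, -0.053, 0.302]]
190 [[0.45, -0.039, 0.29], [0.455, -0.047, 0.291], [0.462, -0.052, 0.291]]
196 [[0.493, 0.023, 0.23], [0.498, 0.014, 0.232], [0.505, 0.006, 0.233]]
202 [[0.68, 0.292, -0.002], [0.5, 0.018, 0.217], [0.506, 0.008, 0.22]]
208 [[0.653, 0.255, 0.012], [0.674, 0.26, -0.0], [0.508, 0.012, 0.205]]
214 [[0.644, 0.244, 0.004], [0.659, 0.241, -0.001], [0.673, 0.235, -0.004]]
top 370 300 [ 0.422 -0.011  0.326]
top 365 280 [ 0.451 -0.004  0.326]
top 345 260 [0.47  0.027 0.414]
top 335 262 [0.478 0.037 0.311]
top 355 262 [0.47  0.012 0.385]
[0.50597682 0.02364775 0.18997179] [ 4.22506634e-01  9.06359831e-01 -1.84235077e-05 -2.82231042e-05] 0.017
```

View pics/c2.png

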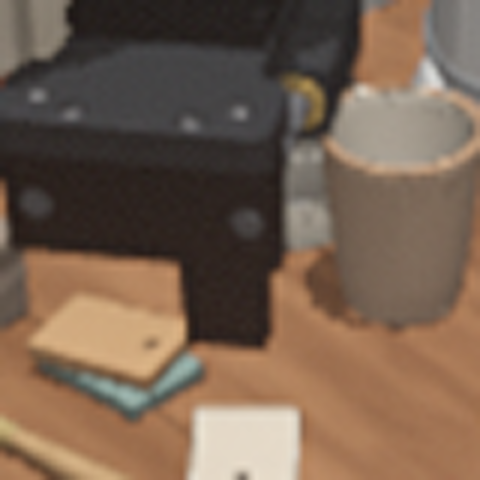

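The picture puts the finger tip at scene (298,207), where the depth gives z ≈ 0.205. The reported TCP implies 0.173, so the real tool sits about 32 mm higher than stated. That explains why the fingers closed above the knob. I'll verify this above the lid, measuring height and the midpoint between the open fingers.

Run:
```python
from h import *
L=np.array([.4585,.275])
env.gripper_to(.045,20)
env.move_to([*L,.10],q(48.5)); env.move_straight([*L,.055],rate=.08); env.sleep(.3)
print(env.read_eef_pos(),env.read_time(),env.read_joints())
g=grab('scene','scene2'); f=grab('top','top2'); W=cloud(g)
im=g['frame'][165:255,160:280]; cv2.imwrite('pics/c3.png',cv2.resize(im,(800,600),interpolation=cv2.INTER_CUBIC))
# dark gripper pixels near lid
fr=g['frame'].astype(int).max(-1)
m=(fr<60)&(np.hypot(W[...,0]-L[0],W[...,1]-L[1])<.09)&(W[...,2]>.05)&(W[...,2]<.14)
P=W[m]; vs,us=np.nonzero(m); print(len(P),np.percentile(P[:,2],[0,2,5,10]))
lo=P[:,2]<.12
d=P[lo][:,:2]-L; a=np.radians(48.5); x=d@[np.cos(a),np.sin(a)]; y=d@[-np.sin(a),np.cos(a)]
for s in(1,-1):
  k=y*s>0; print(s,k.sum(),'x',np.percentile(x[k],[2,50,98]).round(4),'y',np.percentile(y[k],[2,50,98]).round(4),'zmin',np.percentile(P[lo][k,2],3).round(4),'u',np.percentile(us[lo][k],[2,98]),'vmax',vs[lo][k].max())
```

```text
[0.45885395 0.27517975 0.05556108] 11.0333 [ 4.39877923e-01  5.73345031e-03  2.02862602e+00 -3.51657273e-05
  1.10619204e+00  1.16419510e+00]
295 [0.07398971 0.07601848 0.08037646 0.0848989 ]
1 114 x [-0.0157 -0.0116  0.0031] y [0.0193 0.0217 0.0292] zmin 0.0754 u [191. 199.] vmax 218
-1 75 x [-0.0161 -0.0123 -0.006 ] y [-0.0359 -0.0305 -0.0269] zmin 0.079 u [218. 223.] vmax 217
```

View pics/c3.png

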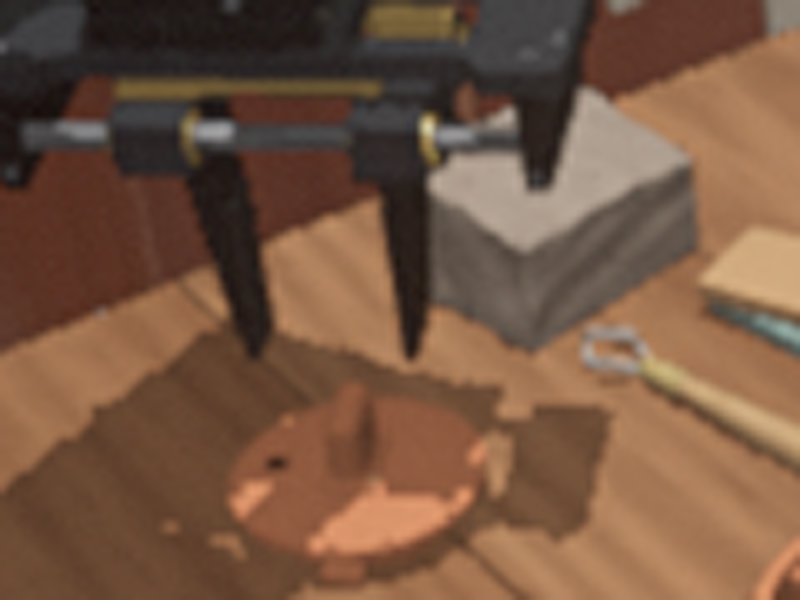

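Picture: finger tips at crop (255,355) and (412,355), about 30 mm above the knob top at (355,385), with the knob between them. Tip z is about 0.077 against an expected 0.039, so the offset is about 37 mm. I'll go down in guarded steps, measure again, then close.

```bash
cat >> h.py <<'E'
def tips(tag,L,t,lo=.02,hi=.14):
    g=grab('scene',tag); W=cloud(g); fr=g['frame'].astype(int).max(-1)
    m=(fr<60)&(np.hypot(W[...,0]-L[0],W[...,1]-L[1])<.06)&(W[...,2]>lo)&(W[...,2]<hi)
    P=W[m]; a=np.radians(t); d=P[:,:2]-L; y=d@[-np.sin(a),np.cos(a)]
    out=[]
    for s in(1,-1):
        k=y*s>0; z=P[k,2]
        if len(z)>8: n=z<np.percentile(z,3)+.03; out.append((int(len(z)),float(np.percentile(z,3).round(4)),np.percentile(y[k][n],[5,95]).round(4).tolist()))
    return out
E
python3 - <<'E'
from h import *
L=np.array([.4585,.275])
print(tips('s3',L,48.5))
f0=np.array(env.read_force())
for z in(.035,.02,.012):
    env.move_straight([*L,z],rate=.06); print(z,env.read_eef_pos(),np.array(env.read_force())-f0)
    if abs(np.array(env.read_force())-f0).max()>4: break
env.sleep(.2)
print(tips('s4',L,48.5),env.read_time())
g=load('s4'); cv2.imwrite('pics/c4.png',cv2.resize(g['frame'][180:255,160:260],(800,600),interpolation=cv2.INTER_CUBIC))
E
```

```text
[(179, 0.0753, [0.0196, 0.0266]), (115, 0.0804, [-0.0348, -0.0269])]
0.035 [0.45800784 0.27475649 0.0341933 ] [ 0.52292265 -1.22913158  0.23279495]
0.02 [0.45798933 0.27477707 0.01927972] [-0.43506813 -0.98386168  0.48588526]
0.012 [0.45809619 0.27482576 0.01146489] [ 0.11560405 -1.34721155  0.13043719]
[(302, 0.0366, [0.0194, 0.0275]), (223, 0.0391, [-0.0341, -0.0261])] 12.6
```

View pics/c4.png

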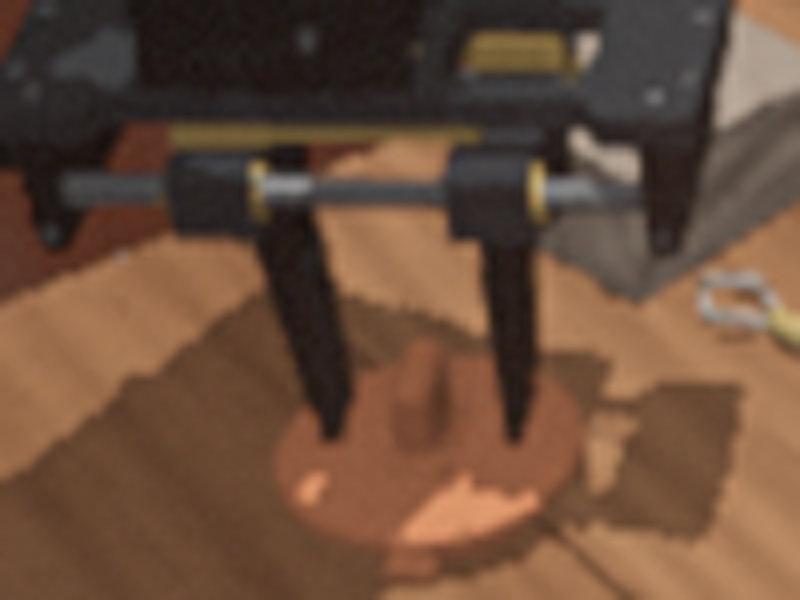

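Picture: the fingers straddle the knob, tips at crop (332,440) and (515,440) and still some 10–18 mm above the disc. I'll feel downwards for the disc, back off 2 mm, then close.

Run:
```python
from h import *
L=np.array([.4585,.275]); f0=np.array(env.read_force()); z=.012; hit=False
while z>-.016:
    z-=.0015; env.move_straight([*L,z],rate=.03)
    d=np.array(env.read_force())-f0
    if d[2]>3: hit=True; break
print('contact',hit,z,env.read_eef_pos(),d,env.read_time())
if hit: z+=.0025; env.move_straight([*L,z],rate=.05)
env.gripper_to(0,20); print('open',env.read_opening(),env.read_finger_force(),env.read_eef_pos(),env.read_time())
```

```text
contact True 0.0015000000000000022 [0.45869141 0.27511461 0.00244721] [-2.34289195 -1.38249477  5.58519058] 14.35
open 0.011674416867281151 19.99987095594406 [0.45836016 0.27506056 0.00391045] 15.2333
```

Contact at TCP 2.4 mm puts the real fingertips 15.5 mm above the reported TCP, so the constant offset is 32.5 mm. The knob is held (opening 11.7 mm), and the lid's origin is TCP z − 4 mm. I'll lift it, carry it over the pot and check the centring in the scene view.

Run:
```python
from h import *
L=np.array([.4585,.275])
env.move_straight([*L,.135],rate=.12)
env.move_to([.506,.0235,.135],q(130)); env.move_straight([.506,.0235,.117],rate=.1); env.sleep(.4)
print(env.read_opening(),env.read_force(),env.read_torque(),env.read_eef_pos(),env.read_time())
g=grab('scene','s5'); W=cloud(g); f=grab('top','t5')
fr=g['frame'].astype(int); red=(fr[...,2]>fr[...,0]*1.6)&(fr[...,2]>60)
c=np.array([.506,.0235]); r=np.hypot(W[...,0]-c[0],W[...,1]-c[1])
m=red&(r<.06)&(W[...,2]>.120)&(W[...,2]<.139)
P=W[m]; print(len(P),P.min(0),P.max(0),np.median(P[:,2]))
# circle fit to convex hull
from scipy.optimize import least_squares
h=cv2.convexHull(P[:,:2].astype(np.float32))[:,0]
s=least_squares(lambda x:np.hypot(h[:,0]-x[0],h[:,1]-x[1])-.0415,c,loss='soft_l1',f_scale=.001); print('disc',s.x,np.abs(s.fun).mean())
A=np.c_[P[:,:2],np.ones(len(P))]; print('plane slope',np.linalg.lstsq(A,P[:,2],rcond=None)[0])
a=g['frame'][170:320,220:380]; b=f['frame'][190:340,260:420]
cv2.imwrite('pics/c5.png',np.hstack([cv2.resize(x,(400,375),interpolation=cv2.INTER_CUBIC) for x in(a,b)]))
```

```text
0.011769068068129907 [-0.58027613 -0.69180187 -1.35050016] [-0.04888061 -0.01296904 -0.01165852] [0.50623044 0.02346406 0.11737827] 18.8917
868 [ 0.46246499 -0.01973515  0.1227789 ] [0.54567382 0.0630462  0.13891151] 0.13059868689936463
disc [0.50405998 0.02132232] 0.0004884299294386987
plane slope [0.01467069 0.02659967 0.12282033]
```

View pics/c5.png

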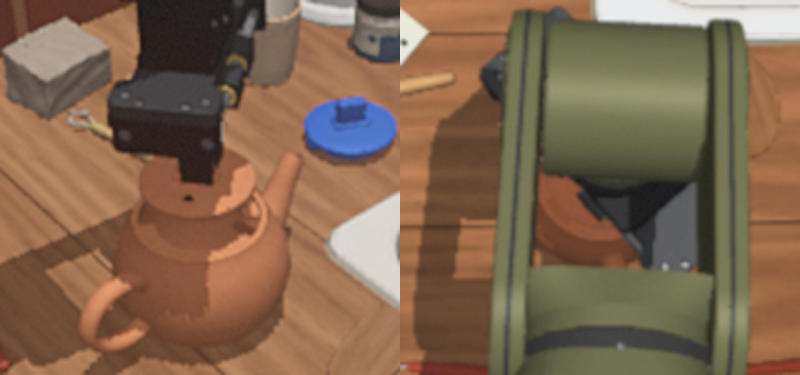

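Picture: the lid hangs level above the mouth with the knob in the jaws. The disc centre measures (0.504, 0.021) against the pot at about (0.505, 0.022) in the same view. I'll lower it under force guard.

```bash
cat >> h.py <<'E'
def F(): return np.mean([env.read_force() for _ in range(3)],0)
def down(xy,t,z,zend,f0,lim=4,step=.001,rate=.03):
    while z>zend+1e-6:
        z=max(z-step,zend); env.move_straight([*xy,z],q(t),rate=rate); d=F()-f0
        if d[2]>lim: return z,d,True
    return z,d,False
E
python3 - <<'E'
from h import *
c=np.array([.506,.0235]); f0=F(); m0=np.array(env.read_torque())
env.move_straight([*c,.099],q(130),rate=.06); print(env.read_eef_pos(),F()-f0)
z,d,hit=down(c,130,.099,.0825,f0)
print(z,d,hit,np.array(env.read_torque())-m0,env.read_eef_pos(),env.read_time())
E
```

```text
[0.50543061 0.02352319 0.09811143] [-0.13300466  0.98476912  0.16501226]
0.0825 [ 0.3512283  -0.35905295  0.17886161] False [-0.06076345  0.0094414  -0.05857032] [0.50592232 0.02351291 0.082426  ] 23.6917
```

It dropped through with no contact. Now I'll find the seat, raise it by 0.5 mm and turn to 188° in steps, watching forces.

Run:
```python
from h import *
c=np.array([.506,.0235]); f0=F(); m0=np.array(env.read_torque())
z,d,hit=down(c,130,.0825,.078,f0,lim=2.5,step=.0005,rate=.02); print(z,d,hit,env.read_eef_pos())
if hit: z+=.0008; env.move_straight([*c,z],q(130),rate=.02); print(F()-f0)
for t in np.arange(136,189,6).tolist()+[188]:
    env.move_to([*c,z],q(t)); d=F()-f0; m=np.array(env.read_torque())-m0
    print(t,d.round(1),m.round(2))
    if abs(d).max()>9: print('stop'); break
print(env.read_opening(),env.read_eef_pos(),env.read_time())
```

```text
0.0815 [-2.34681221  0.78605388  3.24377754] True [0.50608905 0.02350944 0.08188632]
[-0.25364534  0.48572103  1.14414952]
136 [-0.1  0.4  0.9] [-0.03 -0.16  0.02]
142 [ 1.1  1.8 -0.3] [ 0.1  -0.33  0.04]
148 [ 3.3  1.1 -1.6] [ 0.26 -0.43  0.07]
154 [0.6 2.7 0.1] [ 0.29 -0.44 -0.05]
160 [2.6 1.8 0. ] [ 0.4  -0.47  0.06]
166 [ 1.7  1.6 -0.9] [ 0.38 -0.42  0.03]
172 [ 1.   2.9 -0.2] [ 0.42 -0.34  0.03]
178 [-0.1  2.1 -0.5] [ 0.43 -0.26 -0.04]
184 [ 1.2  2.3 -1.5] [ 0.44 -0.26  0.02]
188 [-0.4  3.6 -1.1] [ 0.53 -0.11 -0.01]
0.012058793899678254 [0.50582327 0.02353335 0.08216835] 26.9417
```

Turned freely. I'll release, back off and check height, level and angle against the pot.

Run:
```python
from h import *
c=np.array([.506,.0235])
env.gripper_to(.035,20); env.move_straight([*c,.16],rate=.1); env.move_to([.36,.30,.2],q(154)); env.sleep(.3); print(env.read_time())
f=grab('top','t6'); g=grab('scene','s6')
from scipy.optimize import least_squares
for n,F_ in(('top',f),('scene',g)):
    W=cloud(F_); d=W[...,:2]-c; r=np.hypot(d[...,0],d[...,1]); zz=W[...,2]
    for nm,m in(('spout',(r>.08)&(r<.12)&(zz>.03)&(zz<.11)&(d[...,0]>.03)&(abs(d[...,1])<.06)),('handle',(r>.08)&(r<.125)&(zz>.03)&(zz<.11)&(d[...,0]<-.03)&(abs(d[...,1])<.06))):
        print(n,nm,W[m].mean(0).round(4))
    k=W[(r<.03)&(zz>.108)&(zz<.135)]; v=np.linalg.svd((k-k.mean(0))[:,:2])[2][0]; print('knob',len(k),k.mean(0).round(4),'top',np.percentile(k[:,2],95),'ang',np.degrees(np.arctan2(v[1],v[0])))
    s=W[(r>.02)&(r<.039)&(zz>.085)&(zz<.12)]; rr=W[(r>.046)&(r<.049)&(zz>.085)&(zz<.12)]
    print('disc',np.median(s[:,2]),np.linalg.lstsq(np.c_[s[:,:2],np.ones(len(s))],s[:,2],rcond=None)[0].round(3),'rim',np.median(rr[:,2]))
a=f['frame'][190:340,260:420]; b=g['frame'][200:320,240:368]
cv2.imwrite('pics/c6.png',np.hstack([cv2.resize(x,(400,375),interpolation=cv2.INTER_CUBIC) for x in(a,b)]))
```

```text
30.0
top spout [0.5971 0.0425 0.0829]
top handle [0.4094 0.0043 0.0797]
knob 103 [0.5034 0.0218 0.1217] top 0.12447569713182159 ang -171.84022173954858
disc 0.09776956695389162 [-0.01  -0.01   0.103] rim 0.09523400387914414
scene spout [0.5954 0.0356 0.077 ]
scene handle [ 0.4059 -0.0011  0.0654]
knob 119 [0.5012 0.017  0.1167] top 0.12165782824822735 ang -176.56628240894062
disc 0.09532262509169966 [-0.008 -0.008  0.1  ] rim 0.09269297171074424
```

View pics/c6.png

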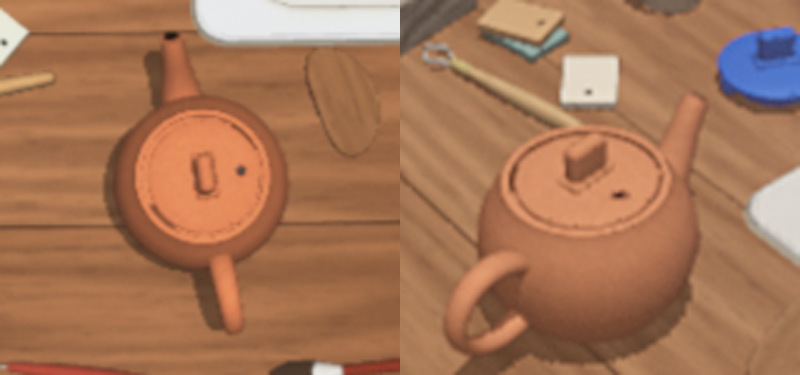

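Picture: the lid sits in the recess, knob at crop (205,172) in line with spout (172,50) and handle (230,300). The knob is at 8° and the pot axis about 11°. The disc reads 2.5 mm above the rim where 1 mm is expected, so I'll check that more exactly from the stored frames.

Run:
```python
from h import *
for n in('t6','s6'):
    W=cloud(load(n)); zz=W[...,2]
    for c in([.506,.0235],[.5045,.0225],[.5035,.022]):
        d=W[...,:2]-c; r=np.hypot(d[...,0],d[...,1]); ok=(zz>.08)&(zz<.11)
        print(n,c,[(round(a*1e3,1),round(float(np.median(zz[ok&(r>=a)&(r<a+.0025)]))*1e0,4) if 0 else round(float(np.median(zz[ok&(r>=a)&(r<a+.0025)])*1e3),1)) for a in np.arange(.02,.054,.0025)])
```

```text
t6 [0.506, 0.0235] [(np.float64(20.0), 98.3), (np.float64(22.5), 98.0), (np.float64(25.0), 98.0), (np.float64(27.5), 98.3), (np.float64(30.0), 97.8), (np.float64(32.5), 97.7), (np.float64(35.0), 97.3), (np.float64(37.5), 96.4), (np.float64(40.0), 94.8), (np.float64(42.5), 93.0), (np.float64(45.0), 94.8), (np.float64(47.5), 95.1), (np.float64(50.0), 90.7), (np.float64(52.5), 86.1)]
t6 [0.5045, 0.0225] [(np.float64(20.0), 98.4), (np.float64(22.5), 97.7), (np.float64(25.0), 98.4), (np.float64(27.5), 98.2), (np.float64(30.0), 97.8), (np.float64(32.5), 97.6), (np.float64(35.0), 97.3), (np.float64(37.5), 97.0), (np.float64(40.0), 94.9), (np.float64(42.5), 90.9), (np.float64(45.0), 94.9), (np.float64(47.5), 95.3), (np.float64(50.0), 90.8), (np.float64(52.5), 85.9)]
t6 [0.5035, 0.022] [(np.float64(20.0), 99.0), (np.float64(22.5), 97.9), (np.float64(25.0), 98.4), (np.float64(27.5), 97.9), (np.float64(30.0), 98.0), (np.float64(32.5), 97.5), (np.float64(35.0), 97.3), (np.float64(37.5), 97.0), (np.float64(40.0), 95.0), (np.float64(42.5), 91.7), (np.float64(45.0), 94.7), (np.float64(47.5), 95.0),
[... 505 characters left out ...]
.8), (np.float64(25.0), 95.7), (np.float64(27.5), 95.8), (np.float64(30.0), 95.4), (np.float64(32.5), 95.0), (np.float64(35.0), 94.6), (np.float64(37.5), 94.5), (np.float64(40.0), 93.6), (np.float64(42.5), 91.8), (np.float64(45.0), 92.6), (np.float64(47.5), 92.5), (np.float64(50.0), 89.2), (np.float64(52.5), 84.1)]
s6 [0.5035, 0.022] [(np.float64(20.0), 96.0), (np.float64(22.5), 95.8), (np.float64(25.0), 95.7), (np.float64(27.5), 95.8), (np.float64(30.0), 95.3), (np.float64(32.5), 95.0), (np.float64(35.0), 94.7), (np.float64(37.5), 94.4), (np.float64(40.0), 93.3), (np.float64(42.5), 92.1), (np.float64(45.0), 92.6), (np.float64(47.5), 92.1), (np.float64(50.0), 88.0), (np.float64(52.5), 83.6)]
```

On the table the slightly domed disc read 19.4 mm, and now it reads 97.8 mm. The lid's origin is therefore 78.4 mm up: home, level and about 3° off the axis. I'm handing in.

```bash
python3 -c "
from h import *
print(env.read_force(),env.read_time()); print(env.job_done())"
```

```text
[-0.05746531  0.69224692 -0.19078866] 30.1
the job is handed in; nothing more can be done
None
```

The teapot's lid is on, down home and level, turned to about 3° off the handle–spout line and released; I handed the job in at about 30 s, after a first grasp that closed above the knob because the real fingertips sit about 32 mm higher than the reported tool position.

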